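Snap the red cap onto the open milk bottle

TASK

Close the open milk bottle, the one with red bands on its label: take the red cap from the cap tray, set it squarely on the bottle's neck and press straight down until it clicks over the bead of the neck, then keep pressing so that it is fully home. Finish while still holding the cap pressed down on the bottle with about 10 N, the bottle standing upright on its drip tray; do not put down or let go of anything at the end. Leave the other caps and bottles, the jar and the marker where they are.

Things in the scene. Friction and masses are not known exactly. Their poses are not given: they have to be found in the camera images.
- cap_red: red snap cap of the milk bottle, loose: a round cup 46 mm across, 18 mm high, closed side up, open skirt down, in a row on the cap tray with a blue and a green cap of the same shape. Origin: centre of its lower skirt edge; z up through its top. Round, so any yaw will do. Inside 15.5 mm deep, with six sprung lugs near the skirt edge and a soft sealing disc under the top
- cap_seat (a point): point on the red cap's axis 15.5 mm above its lower edge, 2.5 mm below its top: the inside face that meets the rim. Pressing on takes a force that climbs to about 12 N (8 to 17) with this point about 7 mm above bottle_mouth; then it clicks over and the force falls to nothing for some 3 mm; in the last 2 mm the sealing disc pushes back 5 N per mm, then the top stops firmly on the rim
- bottle_red: the open one-litre milk bottle, loose, full (about 1 kg), white plastic, 88 mm across, 235 mm high, with two red bands on its paper label; it stands upright on the drip tray. Origin: centre of its foot; z up
- bottle_mouth (a point): centre of the open bottle's rim, 235 mm above its foot. The rim is 31 mm across and flares to a bead 38 mm across 5 to 6 mm below it; under the bead the neck is 33 mm across, down to the shoulder 32 mm below the rim. Put on loosely, the cap rests on the bead with cap_seat about 9 to 10 mm above this point; fully home and pressed with 10 N, cap_seat is within 1 mm of it
- drip_tray: stainless drip tray, fixed to the counter, 160 x 420 mm, floor 4 mm thick, rim 12 mm high. Origin: centre of its underside; the three bottles stand in a row along its y axis, 135 mm apart
- cap_tray: cream tray, fixed to the counter, 150 x 270 mm, floor 4 mm thick, rim 12 mm high. Origin: centre of its underside; the three caps stand in a row along its y axis, 85 mm apart, so that a gripper closing along the tray's x axis has room beside each of them
- bottle_blue: milk bottle like the open one but with blue bands and already closed with a blue cap, loose (top of its cap 237.5 mm above its foot); not to be disturbed. Origin: centre of its foot
- bottle_green: milk bottle with green bands, already closed with a green cap (top 237.5 mm above its foot), loose; not to be disturbed. Origin: centre of its foot
- cap_blue: blue cap, same size as the red one, not to be used. Origin: centre of its underside
- cap_green: green cap, same size as the red one, not to be used. Origin: centre of its underside
- mustard_jar: mustard jar with a brass lid, 68 mm across, 86 mm high, loose on the counter; not to be disturbed. Origin: centre of its underside
- chalk_marker: white chalk marker with a black cap, 136 mm long, 17 mm thick, lying loose on the counter beyond the cap tray; not to be disturbed. Origin: under the middle of its barrel; x points to its cap
There are look-alikes about, which are no part of the job. There is more than one size of the cap_red; the job needs the middle-sized.

How it is judged:
By the outcome, as a careful person would: the job done as asked, in the order asked, and still so for the second after the job is handed in, while the arm keeps its last pose, push and grip.
It also fails if it takes over 35 s, if anything falls off the work surface, if the arm or the gripper's body presses on something with over 40 N, if the wrist force passes 120 N, or if a joint passes its speed limit or range.

ROBOT

A 6-joint arm with a two-finger parallel gripper is mounted at the origin on the work surface. World frame = base frame: x ahead of the robot, y to its left, z up, the work surface at z = 0. Lengths are in m, angles in degrees, forces in N, time in s.
With the tool pointing down it reaches from about 0.35 to 0.875 m from the base axis. Payload 4.2 kg.
Tool frame: the origin (TCP) lies on the centre line of the jaws, within the pads' length; the fingertips stand 19 mm ahead of it and the grasp point (between the pads) is the TCP; z points along the fingers, y is the line along which they close (so a half turn about z gives the same grasp; the last joint's range is limited). The gripper opens to 87 mm and grips with 3 to 60 N. Pads are 19 mm wide; open, the fingers measure 117 mm over their backs; the gripper's body (75 mm by 190 mm) begins 51 mm behind the grasp point.
Start: joints at [-49.87, 22.042, 0.453, 0, -68.411, -14.817], TCP at [0.267, -0.565, 0.242] pointing down, gripper open.
Joint ranges: [-179.83, 179.83], [-69.29, 118.12], [-61.27, 80.66], [-181.25, 117.63], [-171.15, -9.14], [-177.46, 177.46]. Speed limits (degrees/s): [159.86, 159.86, 180, 180, 180, 180].

INTERFACE

Orientations are given as a 3x3 rotation matrix whose columns are the frame's x, y, z axes.
In Python, from station import sense, capture, finish_job, search_frame, masks_of gives the robot as it stands.
- The arm moves only by the tool drive_tool, never from a script. Its argument "rows" is a list of rows, each a list of 7 numbers: the opening in per cent of the stroke, from 0 (shut) to 100 (fully open), then the shift along the world's x, y, z in mm, then the turn, a rotation vector about the world's x, y, z in rad. In form: [[fingers, dx, dy, dz, wx, wy, wz], ...]. A call has 1 to 5 rows; each row shifts and turns the commanded pose from where the row before left it; what a row does not reach is not made up. A row lasts 1/12 s, in which the tool goes at most 41.7 mm and 7.16 degrees, less where a joint would pass 70% of its speed; a pose out of reach is approached as far as the arm can. A call is refused whole if a number of a shift passes 41.7 or a number of a turn 0.125, either way. A call with a gripper value outside its range is refused whole. The fingers move at their own pace and stop on an object; the grip force is fixed at half the most. Time passes only in rows, so rows that do not move let the fingers close. It gives the time, the measured TCP pose, the force, the opening and the grip force at its end, in the units of the state.
- sense(): the state, without advancing time (a new reading comes with each control period).
- capture(name): name is "scene" or "side" or "wrist"; returns a dict with "frame" (384x512x3 uint8, red, green, blue), "z_map" (384x512 float32, m along the optical axis (not along the pixel's ray), 0 where there is no reading), "fx", "fy", "cx", "cy" (pixels), "R" (3x3) and "t" (3): a world point X has camera coordinates R X + t; the wrist camera has in their place "T_tool_cam" (4x4, takes a point from camera to tool coordinates, whose origin is the TCP and whose axes are the flange's). Camera axes: x right, y down, z forward; pixel columns grow to the right and rows downward; lengths in m; the calibration is good to about 2 mm. A picture is of the moment at which its call begins: read the wrist's pose just before it.
- finish_job(): hands the job in; it is judged then, once.
Trained networks look in a picture, given as the dict that the camera call returned (one of the last four; its "shot" number tells which), for a name from the list of things; names that differ only in an ending like _2 or _b are one class to them, and where a whole thing is asked for, a point or a joint stands for the part that bears it (a point fixed in the world has none). Each returns a list of dicts, best first, with "p" (0 to 1); they miss things now and then, are a little off and sometimes report something else, mostly with a low value. They report only what shows in the picture. A call takes as long as a camera call. They do not tell look-alikes from the thing itself.
- search_frame(label, picture): "xy" ([column, row] in pixels, amid what is visible of it).
- masks_of(label, picture): "region" (384x512 bool, what is visible of it) and "xy" ([column, row] in pixels, amid what is visible of it).
The state is a dict: "time_s": time; "joints": joint angles; "joint_velocities": joint speeds; "effort": joint torques, N m; "tcp_pos": TCP position; "ee_rot": TCP orientation; "wrist_force": force on the tool from outside, world axes, zero at the start; "moment": the same for the moment, N m; "gripper_width": opening from 0.0 (shut) to 1.0 (fully open); "gripper_force": force on a finger pad.
Only numpy, scipy, OpenCV 4.12 (cv2) and the standard library are available. Lean on these libraries where they do the work, as an engineer would, in place of code of your own. Each camera call takes 0.05 s, during which the arm holds its last target. There are 200 camera calls.

## Working session

There is one attempt and no reset: what is moved stays moved. The work goes in short steps, Python scripts to look and compute and a tool call to move; the robot and the scene stay as the last step left them, time stands still between calls to the robot, and variables do not carry over. Pictures are saved under pics/ and viewed, at most 10 in all, crops included, and the job is handed in when it is done.

Besides the shell and the picture viewer there is one more tool, called after ">>>" by a JSON object that holds its "op" and its "data", one argument or row to a line. drive_tool: Moves the arm, as the interface text tells. Its arguments: {"type":"object","properties":{"rows":{"type":"array"}},"required":["rows"]}

```bash
mkdir -p pics; cat > h.py <<'E'
import numpy as np, cv2
from station import sense, capture, finish_job, search_frame, masks_of
def cloud(c, s=None):
    z=c["z_map"]; v,u=np.mgrid[:z.shape[0],:z.shape[1]]
    P=np.stack([(u-c["cx"])*z/c["fx"],(v-c["cy"])*z/c["fy"],z],-1)
    if "R" in c and c.get("R") is not None: W=(P-np.array(c["t"]))@np.array(c["R"])
    else:
        T=np.array(c["T_tool_cam"]); W=P@T[:3,:3].T+T[:3,3]
        W=W@np.array(s["ee_rot"]).T+np.array(s["tcp_pos"])
    W[z==0]=np.nan
    return W
def save(n,f): cv2.imwrite("pics/"+n+".png",cv2.cvtColor(np.ascontiguousarray(f),cv2.COLOR_RGB2BGR))
E
python3 - <<'E'
from h import *
np.set_printoptions(precision=4,suppress=True)
s=sense();print(s)
fs=[]
for n in ["scene","side"]:
    c=capture(n);W=cloud(c);fs.append(c["frame"])
    for l in ["cap_red","bottle_red","cap_tray","drip_tray","mustard_jar","cap_blue","cap_green"]:
        for m in masks_of(l,c)[:5]:
            p=W[m["region"]];p=p[~np.isnan(p[:,0])]
            if len(p): print(n,l,round(m["p"],2),np.round(m["xy"]),len(p),"med",np.median(p,0),"lo",np.percentile(p,3,axis=0),"hi",np.percentile(p,97,axis=0))
    save(n,cv2.resize(c["frame"],(800,600)))
E
```

```text
{'time_s': 0.0, 'joints': array([-49.8707,  22.0913,   0.3798,  -0.029 , -68.4115, -14.8161]), 'joint_velocities': array([-0.0485, -0.0814,  0.0435,  0.0272, -0.0823,  0.0511]), 'effort': array([  0.0002, -39.0667,  18.7408,   4.22  ,   0.0111,  -0.0001]), 'tcp_pos': array([ 0.267 , -0.5645,  0.2405]), 'ee_rot': array([[-0.9041, -0.4274, -0.001 ],
       [-0.4274,  0.9041,  0.0019],
       [ 0.0001,  0.0022, -1.    ]]), 'wrist_force': array([ 0.3063,  0.0494, -0.3551]), 'moment': array([ 0.0004,  0.0037, -0.0419]), 'gripper_force': 0.0, 'gripper_width': 1.0050905809690254}
scene cap_red 0.87 [128. 220.] 561 med [ 0.6592 -0.2943  0.0247] lo [ 0.6275 -0.3263  0.0034] hi [ 0.6859 -0.2684  0.0278]
scene cap_red 0.71 [192. 179.] 239 med [ 0.5024 -0.1802  0.0212] lo [ 0.4786 -0.2018  0.0061] hi [ 0.5195 -0.1604  0.0243]
scene cap_red 0.53 [247. 159.] 111 med [ 0.3808 -0.0586  0.0126] lo [ 0.363  -0.0735  0.0016] hi [ 0.3932 -0.0442  0.0159]
scene bottle_red 0.81 [274. 186.] 2100 med [0.5408 0.0636 0.1626] lo [0.5004 0.0245 0.0222] hi [0.5561 0.0994 0.2371]
scene cap_tray 0.96 [168. 171.] 3
[... 985 characters left out ...]
 1296 med [0.5222 0.0327 0.1651] lo [0.4812 0.0157 0.0294] hi [0.5549 0.0724 0.2375]
side cap_tray 0.76 [203. 289.] 4271 med [ 0.473  -0.2744  0.0049] lo [ 0.3889 -0.3895  0.0012] hi [ 0.5515 -0.1352  0.0133]
side drip_tray 0.96 [270. 187.] 2079 med [0.5718 0.1008 0.0054] lo [ 0.4428 -0.0096  0.0009] hi [0.6104 0.3808 0.0147]
side mustard_jar 0.75 [296. 245.] 615 med [ 0.6951 -0.0917  0.0858] lo [ 0.6652 -0.1136  0.011 ] hi [ 0.7246 -0.0531  0.0898]
side cap_blue 0.53 [198. 278.] 224 med [ 0.467  -0.2618  0.0224] lo [ 0.4465 -0.2822  0.0111] hi [ 0.4865 -0.2419  0.0263]
side cap_green 0.61 [182. 307.] 248 med [ 0.4492 -0.3464  0.0223] lo [ 0.4285 -0.3663  0.0092] hi [ 0.4683 -0.3259  0.0253]
```

View pics/scene.png

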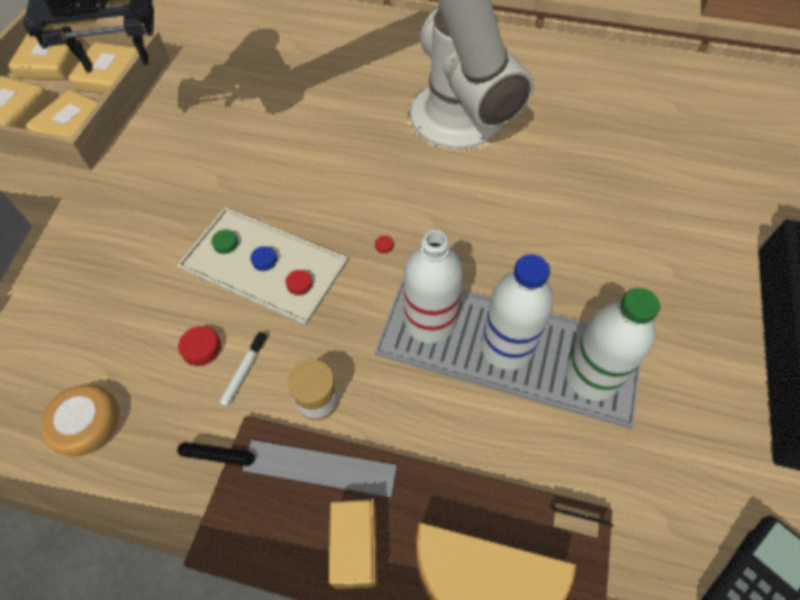

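```bash
python3 - <<'E'
from h import *
np.set_printoptions(precision=4,suppress=True)
for n in ["scene","side"]:
    c=capture(n);W=cloud(c);f=c["frame"].astype(int)
    # cap top on tray & bottle tops
    for nm,lo,hi in [("captop",[.46,-.23,.0195],[.54,-.13,.030]),("mouth",[.48,-.01,.2325],[.60,.10,.2405]),("blue/green tops",[.45,.12,.233],[.7,.42,.243]),("caprow2",[.43,-.30,.0195],[.50,-.225,.03]),("caprow3",[.40,-.38,.0195],[.49,-.31,.03])]:
        m=((W>lo)&(W<hi)).all(-1)
        p=W[m]
        if len(p)<5: print(nm,len(p)); continue
        (cx,cy),r=cv2.minEnclosingCircle(p[:,:2].astype(np.float32))
        print(n,nm,len(p),"circ",cx,cy,r,"mean",p.mean(0),"z",np.percentile(p[:,2],[5,50,95]))
    if n=="scene": save("crop",np.vstack([cv2.resize(c["frame"][130:270,90:300],(800,533),interpolation=cv2.INTER_CUBIC)]))
E
```

```text
scene captop 171 circ 0.4974241554737091 -0.1819746047258377 0.02278810739517212 mean [ 0.4986 -0.1816  0.0219] z [0.0199 0.0218 0.0242]
scene mouth 117 circ 0.5132646560668945 0.05869121477007866 0.019386691972613335 mean [0.5149 0.0591 0.2368] z [0.2333 0.2372 0.2401]
scene blue/green tops 735 circ 0.5382312536239624 0.2652686536312103 0.09433811902999878 mean [0.5407 0.2688 0.2404] z [0.2352 0.2409 0.2426]
scene caprow2 167 circ 0.465477854013443 -0.2607061266899109 0.023377064615488052 mean [ 0.4655 -0.2605  0.0221] z [0.0199 0.022  0.0242]
scene caprow3 143 circ 0.4468524754047394 -0.34490007162094116 0.023305896669626236 mean [ 0.4474 -0.3446  0.022 ] z [0.02   0.0219 0.0242]
side captop 175 circ 0.4982947111129761 -0.1815899908542633 0.023619720712304115 mean [ 0.4974 -0.1825  0.0227] z [0.0201 0.0226 0.0255]
side mouth 75 circ 0.5130509734153748 0.05880603566765785 0.019648006185889244 mean [0.5133 0.0564 0.237 ] z [0.2337 0.2369 0.2401]
side blue/green tops 244 circ 0.5367549657821655 0.2648155689239502 0.0957927480340004 mean [0.5367 0.2522 0.2404] z [0.2347 0.2411 0.2428]
side caprow2 195 circ 0.46530911326408386 -0.2614753842353821 0.023221028968691826 mean [ 0.4651 -0.2619  0.0226] z [0.0199 0.0225 0.0255]
side caprow3 216 circ 0.4473620653152466 -0.34510311484336853 0.023637140169739723 mean [ 0.4477 -0.3453  0.0226] z [0.0201 0.0225 0.0252]
```

View pics/crop.png

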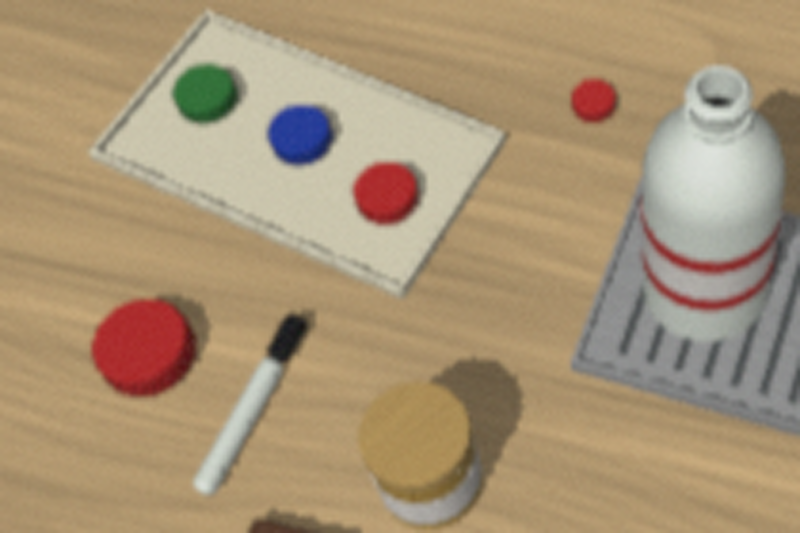

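Three red caps show up in the scene picture:
- (128,220): large, about 56 mm, lying on the counter.
- (192,179): about 46 mm, in the tray row beside blue and green.
- (247,159): small, about 30 mm, on the counter.

The one at (192,179) fits on both size and tray position, and the crop confirms it. The bottle with red bands and an open mouth is at (274,186). I'm moving over the cap.

>>> {"op": "drive_tool", "data": {
  "rows": [
    [100,16.5,27.3,-6,0,0,0.059],
    [100,16.5,27.3,-6,0,0,0.059],
    [100,16.5,27.3,-6,0,0,0.059],
    [100,16.5,27.3,-6,0,0,0.059],
    [100,16.5,27.3,-6,0,0,0.059]
  ]
}}

```text
time_s: 1.32
tcp_pos: [0.3502, -0.4272, 0.2114]
ee_rot: [[-0.739, -0.674, 0.0], [-0.674, 0.739, -0.0], [-0.0, -0.0, -1.0]]
wrist_force: [1.2, -0.2, 0.7]
gripper_width: 0.999
gripper_force: 0.0
```

>>> {"op": "drive_tool", "data": {
  "rows": [
    [100,16.5,27.3,-6,0,0,0.059],
    [100,16.5,27.3,-6,0,0,0.059],
    [100,16.5,27.3,-6,0,0,0.059],
    [100,16.5,27.3,-6,0,0,0.059],
    [100,16.5,27.3,-6,0,0,0.059]
  ]
}}

```text
time_s: 1.73
tcp_pos: [0.4329, -0.2906, 0.1816]
ee_rot: [[-0.511, -0.86, 0.001], [-0.86, 0.511, -0.0], [-0.0, -0.001, -1.0]]
wrist_force: [0.8, -0.7, -0.7]
gripper_width: 1.001
gripper_force: 0.0
```

>>> {"op": "drive_tool", "data": {
  "rows": [
    [100,16.5,27.3,-6,0,0,0.059],
    [100,16.5,27.3,-6,0,0,0.059],
    [100,16.5,27.3,-6,0,0,0.059],
    [100,16.5,27.3,-6,0,0,0.059],
    [100,0,0,0,0,0,0]
  ]
}}

```text
time_s: 2.15
tcp_pos: [0.5005, -0.1792, 0.1567]
ee_rot: [[-0.292, -0.956, 0.0], [-0.956, 0.292, 0.0], [-0.0, -0.0, -1.0]]
wrist_force: [-0.7, 0.0, -0.5]
gripper_width: 0.999
gripper_force: 0.0
```

```bash
cat > near.py <<'E'
from h import *
np.set_printoptions(precision=4,suppress=True)
s=sense();c=capture("wrist");W=cloud(c,s)
print(s["time_s"],s["tcp_pos"],s["ee_rot"].tolist(),s["wrist_force"],s["joints"])
save("wrist1",c["frame"])
for m in masks_of("cap_red",c)[:3]:
    p=W[m["region"]];p=p[p[:,2]>.015]
    print(m["p"],m["xy"],len(p),np.median(p,0) if len(p) else 0, cv2.minEnclosingCircle(p[:,:2].astype(np.float32)) if len(p) else 0)
E
python3 near.py
```

```text
2.15 [ 0.5005 -0.1792  0.1567] [[-0.2917569003229942, -0.956492486347136, 0.0001862132977221426], [-0.9564924493022641, 0.29175694408926806, 0.0002828488071905631], [-0.0003248717815422834, -9.558852198513404e-05, -0.9999999426605783]] [-0.7475  0.0223 -0.5278] [ -2.2189  17.6075 -19.5566  -0.0208 -52.8259 -14.7317]
0.72 [256.4, 188.5] 1601 [ 0.4983 -0.182   0.0213] ((0.4986986517906189, -0.18086154758930206), 0.02351510524749756)
0.7 [387.1, 249.2] 1 [ 0.4466 -0.1923  0.2111] ((0.44664281606674194, -0.19225825369358063), 9.999999747378752e-05)
0.55 [64.9, 125.7] 4082 [ 0.6524 -0.2986  0.0248] ((0.6558037400245667, -0.2983507812023163), 0.03328585997223854)
```

View pics/wrist1.png

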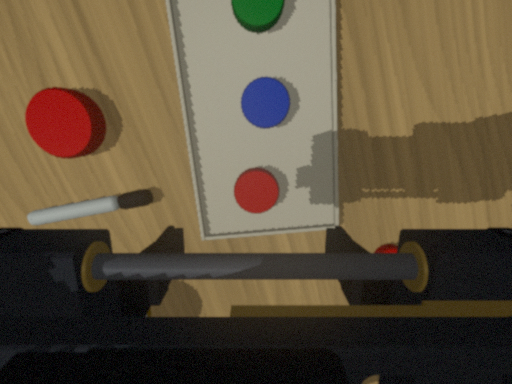

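The wrist view shows the tray cap at (256,190) next to blue and green. The large cap is at (66,122) and stays clear of the fingers. Next I go down over the cap.

>>> {"op": "drive_tool", "data": {
  "rows": [
    [100,-2,-2.2,-20,0,0,0],
    [100,0,0,-30,0,0,0],
    [100,0,0,-30,0,0,0],
    [100,0,0,-25,0,0,0],
    [100,0,0,-15,0,0,0]
  ]
}}

```text
time_s: 2.67
tcp_pos: [0.4941, -0.186, 0.0353]
ee_rot: [[-0.301, -0.954, -0.004], [-0.954, 0.301, 0.001], [0.001, 0.004, -1.0]]
wrist_force: [-0.3, -0.6, -0.2]
gripper_width: 1.003
gripper_force: 0.0
```

>>> {"op": "drive_tool", "data": {
  "rows": [
    [100,0,0,-6,0,0,0],
    [100,0,0,-4.5,0,0,0],
    [100,0,0,0,0,0,0],
    [30,0,0,0,0,0,0],
    [20,0,0,0,0,0,0]
  ]
}}

```text
time_s: 3.08
tcp_pos: [0.4971, -0.1852, 0.0283]
ee_rot: [[-0.299, -0.954, 0.003], [-0.954, 0.299, -0.0], [-0.0, -0.003, -1.0]]
wrist_force: [-0.0, 0.3, -0.2]
gripper_width: 0.919
gripper_force: 0.0
```

>>> {"op": "drive_tool", "data": {
  "rows": [
    [20,0,0,0,0,0,0],
    [20,0,0,0,0,0,0],
    [20,0,0,0,0,0,0],
    [20,0,0,0,0,0,0]
  ]
}}

```text
time_s: 3.42
tcp_pos: [0.4964, -0.1849, 0.0274]
ee_rot: [[-0.298, -0.955, 0.001], [-0.955, 0.298, -0.0], [-0.0, -0.001, -1.0]]
wrist_force: [0.5, -1.0, -0.7]
gripper_width: 0.631
gripper_force: 0.0
```

>>> {"op": "drive_tool", "data": {
  "rows": [
    [63,2.1,3.4,-1,0,0,0],
    [63,0,0,0,0,0,0],
    [63,0,0,0,0,0,0]
  ]
}}

```text
time_s: 3.67
tcp_pos: [0.4985, -0.1813, 0.026]
ee_rot: [[-0.298, -0.955, -0.0], [-0.955, 0.298, 0.0], [0.0, 0.0, -1.0]]
wrist_force: [-0.6, 0.2, 0.2]
gripper_width: 0.628
gripper_force: 0.0
```

>>> {"op": "drive_tool", "data": {
  "rows": [
    [20,0,0,0,0,0,0],
    [20,0,0,0,0,0,0],
    [20,0,0,0,0,0,0],
    [20,0,0,0,0,0,0],
    [20,0,0,0,0,0,0]
  ]
}}

```text
time_s: 4.08
tcp_pos: [0.4983, -0.1816, 0.026]
ee_rot: [[-0.298, -0.954, -0.0], [-0.954, 0.298, 0.0], [-0.0, 0.0, -1.0]]
wrist_force: [0.4, -0.0, -0.8]
gripper_width: 0.524
gripper_force: 30.0
```

>>> {"op": "drive_tool", "data": {
  "rows": [
    [20,0,0,0,0,0,0],
    [20,0,0,3,0,0,0],
    [20,0,0,8,0,0,0],
    [20,0,0,20,0,0,0],
    [20,0,0,30,0,0,0]
  ]
}}

```text
time_s: 4.5
tcp_pos: [0.4965, -0.1814, 0.0861]
ee_rot: [[-0.299, -0.954, -0.006], [-0.954, 0.299, 0.001], [0.001, 0.006, -1.0]]
wrist_force: [1.0, 0.5, 0.5]
gripper_width: 0.521
gripper_force: 30.0
```

>>> {"op": "drive_tool", "data": {
  "rows": [
    [20,0,0,35,0,0,0],
    [20,0,0,38,0,0,0],
    [20,0,0,38,0,0,0],
    [20,1,10,38,0,0,0],
    [20,1,15,34,0,0,0]
  ]
}}

```text
time_s: 4.92
tcp_pos: [0.5, -0.1571, 0.2736]
ee_rot: [[-0.3, -0.954, 0.003], [-0.954, 0.3, -0.001], [-0.0, -0.003, -1.0]]
wrist_force: [0.1, -0.4, 0.6]
gripper_width: 0.519
gripper_force: 30.0
```

>>> {"op": "drive_tool", "data": {
  "rows": [
    [20,2,25,20,0,0,0],
    [20,2,30,0,0,0,0],
    [20,2,30,0,0,0,0],
    [20,2,30,0,0,0,0],
    [20,0,0,0,0,0,0]
  ]
}}

```text
time_s: 5.33
tcp_pos: [0.5083, -0.0381, 0.2911]
ee_rot: [[-0.294, -0.956, 0.002], [-0.956, 0.294, 0.001], [-0.002, -0.001, -1.0]]
wrist_force: [-0.4, -0.7, -1.1]
gripper_width: 0.523
gripper_force: 30.0
```

```bash
cat > fit.py <<'E'
from h import *
np.set_printoptions(precision=4,suppress=True)
s=sense();print(s["time_s"],s["tcp_pos"],s["ee_rot"].tolist())
T=s["tcp_pos"]
for n in ["scene","side"]:
    c=capture(n);W=cloud(c)
    f=c["frame"].astype(int);red=(f[...,0]>110)&(f[...,1]<70)&(f[...,2]<70)
    m=red&(np.abs(W-(T-[0,0,.013]))<[.04,.04,.025]).all(-1);p=W[m]
    print(n,"cap",len(p),cv2.minEnclosingCircle(p[:,:2].astype(np.float32)) if len(p) else 0, "z",np.percentile(p[:,2],[3,50,97]) if len(p) else 0)
    k=(~red)&(np.abs(W-[.513,.059,.2365])<[.035,.035,.004]).all(-1);q=W[k]
    if len(q): print(n,"mouth",len(q),cv2.minEnclosingCircle(q[:,:2].astype(np.float32)))
    # project to crop
    X=np.array([.513,.059,.25]);a=np.array(c["R"])@X+np.array(c["t"]);u=int(c["fx"]*a[0]/a[2]+c["cx"]);v=int(c["fy"]*a[1]/a[2]+c["cy"])
    g=c["frame"][max(v-60,0):v+60,max(u-80,0):u+80]
    im=cv2.resize(g,(400,300),interpolation=cv2.INTER_CUBIC); A=im if n=="scene" else np.hstack([A,im])
import sys; save(sys.argv[1],A)
E
python3 fit.py fit1
```

```text
5.3333 [ 0.5083 -0.0381  0.2911] [[-0.2943183428348474, -0.9557055373946751, 0.0019075806941497133], [-0.9557055743722067, 0.2943211267549902, 0.0013890498779235512], [-0.0018889639593271156, -0.0014142626447782437, -0.9999972158342901]]
scene cap 76 ((0.5138037800788879, -0.029650982469320297), 0.017307132482528687) z [0.2709 0.2866 0.2887]
scene mouth 125 ((0.5132558345794678, 0.05873079597949982), 0.01912842132151127)
side cap 58 ((0.5067178606987, -0.04102874547243118), 0.02180330827832222) z [0.2856 0.2875 0.2896]
```

View pics/fit1.png

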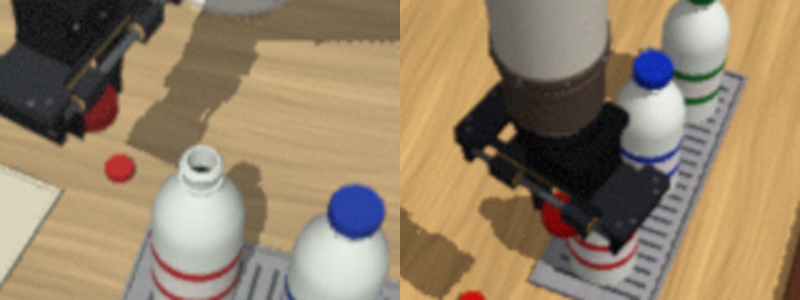

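The cap is held straight and level, with its top about 4 mm below the TCP as planned. The mouth measures (0.513, 0.059) in both cameras, with the 19 mm bead radius expected. I move over it.

>>> {"op": "drive_tool", "data": {
  "rows": [
    [20,1,30,0,0,0,0],
    [20,1,30,0,0,0,0],
    [20,1,25,0,0,0,0],
    [20,0,10,0,0,0,0],
    [20,0,0,0,0,0,0]
  ]
}}

```text
time_s: 5.85
tcp_pos: [0.5114, 0.0541, 0.2902]
ee_rot: [[-0.297, -0.955, 0.0], [-0.955, 0.297, 0.0], [-0.0, -0.0, -1.0]]
wrist_force: [-0.3, -0.4, -0.3]
gripper_width: 0.522
gripper_force: 30.0
```

>>> {"op": "drive_tool", "data": {
  "rows": [
    [20,0,0,0,0,0,0],
    [20,0,0,0,0,0,0],
    [20,0,0,0,0,0,0]
  ]
}}

```text
time_s: 6.1
tcp_pos: [0.5113, 0.0522, 0.2901]
ee_rot: [[-0.3, -0.954, -0.0], [-0.954, 0.3, -0.0], [0.0, 0.0, -1.0]]
wrist_force: [-0.3, 0.4, 0.0]
gripper_width: 0.523
gripper_force: 30.0
```

>>> {"op": "drive_tool", "data": {
  "rows": [
    [20,1.9,6.6,0,0,0,0],
    [20,0,0,-8,0,0,0],
    [20,0,0,-10,0,0,0],
    [20,0,0,-4,0,0,0],
    [20,0,0,0,0,0,0]
  ]
}}

```text
time_s: 6.52
tcp_pos: [0.5122, 0.0597, 0.2659]
ee_rot: [[-0.299, -0.954, -0.004], [-0.954, 0.299, -0.001], [0.002, 0.003, -1.0]]
wrist_force: [0.1, -0.1, -1.0]
gripper_width: 0.522
gripper_force: 30.0
```

>>> {"op": "drive_tool", "data": {
  "rows": [
    [20,0,0,0,0,0,0],
    [20,0,0,0,0,0,0]
  ]
}}

```text
time_s: 6.68
tcp_pos: [0.5134, 0.06, 0.2681]
ee_rot: [[-0.298, -0.954, 0.0], [-0.954, 0.298, -0.0], [0.0, -0.0, -1.0]]
wrist_force: [1.3, -0.4, 0.8]
gripper_width: 0.521
gripper_force: 30.0
```

```bash
python3 fit.py fit2
```

```text
6.6833 [0.5134 0.06   0.2681] [[-0.29822004089914894, -0.9544971266292246, 0.00020606470762431404], [-0.9544971412221369, 0.29822000422514494, -0.00019099403746596733], [0.00012085064198620639, -0.00025364642399873, -0.9999999605293062]]
scene cap 0 0 z 0
scene mouth 14 ((0.5246642827987671, 0.06746400147676468), 0.009082124568521976)
side cap 69 ((0.5153754949569702, 0.05739351734519005), 0.020692765712738037) z [0.2628 0.2654 0.2673]
side mouth 18 ((0.5145981311798096, 0.047902725636959076), 0.01505829207599163)
```

View pics/fit2.png

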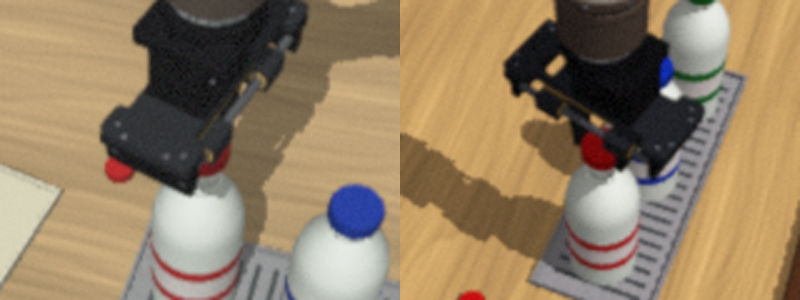

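The cap sits centred over the neck in both views. I lower it slowly, with a 1 mm correction in y.

>>> {"op": "drive_tool", "data": {
  "rows": [
    [20,0,-1,-3,0,0,0],
    [20,0,0,-3,0,0,0],
    [20,0,0,-3,0,0,0],
    [20,0,0,0,0,0,0],
    [20,0,0,0,0,0,0]
  ]
}}

```text
time_s: 7.2
tcp_pos: [0.5131, 0.059, 0.2587]
ee_rot: [[-0.298, -0.954, -0.001], [-0.954, 0.298, -0.0], [0.0, 0.001, -1.0]]
wrist_force: [0.1, 1.0, -1.1]
gripper_width: 0.52
gripper_force: 30.0
```

>>> {"op": "drive_tool", "data": {
  "rows": [
    [20,0,0,-1.5,0,0,0],
    [20,0,0,-1.5,0,0,0],
    [20,0,0,0,0,0,0],
    [20,0,0,0,0,0,0]
  ]
}}

```text
time_s: 7.53
tcp_pos: [0.5132, 0.0591, 0.256]
ee_rot: [[-0.298, -0.954, -0.0], [-0.954, 0.298, -0.0], [0.0, 0.0, -1.0]]
wrist_force: [0.3, -0.3, -0.6]
gripper_width: 0.519
gripper_force: 30.0
```

>>> {"op": "drive_tool", "data": {
  "rows": [
    [20,0,0,-1,0,0,0],
    [20,0,0,-1,0,0,0],
    [20,0,0,0,0,0,0]
  ]
}}

```text
time_s: 7.78
tcp_pos: [0.5132, 0.0592, 0.2541]
ee_rot: [[-0.298, -0.954, 0.0], [-0.954, 0.298, 0.0], [-0.0, 0.0, -1.0]]
wrist_force: [-1.0, 2.2, 0.6]
gripper_width: 0.518
gripper_force: 30.0
```

>>> {"op": "drive_tool", "data": {
  "rows": [
    [20,0,0,-0.7,0,0,0],
    [20,0,0,0,0,0,0]
  ]
}}

```text
time_s: 7.95
tcp_pos: [0.5134, 0.0592, 0.2537]
ee_rot: [[-0.298, -0.954, 0.001], [-0.954, 0.298, 0.0], [-0.0, -0.0, -1.0]]
wrist_force: [-1.0, 0.2, 1.7]
gripper_width: 0.523
gripper_force: 30.0
```

>>> {"op": "drive_tool", "data": {
  "rows": [
    [20,0,0,-0.7,0,0,0],
    [20,0,0,0,0,0,0]
  ]
}}

```text
time_s: 8.12
tcp_pos: [0.5134, 0.0592, 0.2531]
ee_rot: [[-0.298, -0.954, 0.001], [-0.954, 0.298, 0.0], [-0.001, -0.001, -1.0]]
wrist_force: [-1.2, 1.3, 3.2]
gripper_width: 0.522
gripper_force: 30.0
```

>>> {"op": "drive_tool", "data": {
  "rows": [
    [20,0,0,-0.7,0,0,0],
    [20,0,0,0,0,0,0]
  ]
}}

```text
time_s: 8.28
tcp_pos: [0.5134, 0.0592, 0.252]
ee_rot: [[-0.298, -0.954, 0.001], [-0.954, 0.298, 0.0], [-0.001, -0.0, -1.0]]
wrist_force: [-0.5, 1.6, 1.3]
gripper_width: 0.52
gripper_force: 30.0
```

>>> {"op": "drive_tool", "data": {
  "rows": [
    [20,0,0,-0.7,0,0,0],
    [20,0,0,0,0,0,0]
  ]
}}

```text
time_s: 8.45
tcp_pos: [0.5126, 0.059, 0.2501]
ee_rot: [[-0.299, -0.954, -0.002], [-0.954, 0.299, 0.0], [0.001, 0.002, -1.0]]
wrist_force: [-0.2, 0.4, -1.5]
gripper_width: 0.52
gripper_force: 30.0
```

>>> {"op": "drive_tool", "data": {
  "rows": [
    [20,0,0,-0.7,0,0,0],
    [20,0,0,0,0,0,0]
  ]
}}

```text
time_s: 8.62
tcp_pos: [0.5127, 0.0589, 0.2493]
ee_rot: [[-0.299, -0.954, -0.002], [-0.954, 0.299, -0.0], [0.001, 0.002, -1.0]]
wrist_force: [0.5, 1.1, -2.7]
gripper_width: 0.52
gripper_force: 30.0
```

```bash
python3 fit.py fit3; python3 -c "
from station import sense
s=sense();print(s['wrist_force'],s['moment'])"
```

```text
8.6167 [0.5127 0.0589 0.2493] [[-0.2986887359609707, -0.9543481684350977, -0.002147653280189427], [-0.9543500314746346, 0.29869023006892065, -0.00040482803678669054], [0.0010278299478066039, 0.0019286954009560113, -0.9999976118469728]]
scene cap 0 0 z 0
scene mouth 30 ((0.5286232233047485, 0.07052735239267349), 0.016984466463327408)
side cap 60 ((0.5108895301818848, 0.05064619705080986), 0.016905812546610832) z [0.2432 0.2464 0.2483]
side mouth 33 ((0.5115793347358704, 0.05220654606819153), 0.03079731948673725)
[-0.26949952  0.43040868 -3.3377202 ] [ 0.31465883  0.05710206 -0.02194427]
```

View pics/fit3.png

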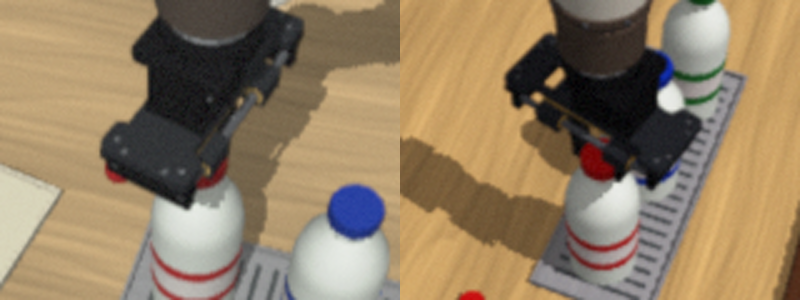

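The force rose, then dropped and turned slightly negative near the 7 mm height, so it seems to have clicked. I keep pressing.

>>> {"op": "drive_tool", "data": {
  "rows": [
    [20,0,0,-0.7,0,0,0],
    [20,0,0,0,0,0,0]
  ]
}}

```text
time_s: 8.88
tcp_pos: [0.513, 0.059, 0.2494]
ee_rot: [[-0.299, -0.954, -0.001], [-0.954, 0.299, -0.0], [0.001, 0.001, -1.0]]
wrist_force: [-1.1, 0.7, -3.8]
gripper_width: 0.521
gripper_force: 30.0
```

>>> {"op": "drive_tool", "data": {
  "rows": [
    [20,0,0,-0.7,0,0,0],
    [20,0,0,0,0,0,0]
  ]
}}

```text
time_s: 9.05
tcp_pos: [0.5132, 0.059, 0.2491]
ee_rot: [[-0.298, -0.954, -0.0], [-0.954, 0.298, -0.0], [0.0, 0.0, -1.0]]
wrist_force: [-0.3, 0.0, -3.4]
gripper_width: 0.52
gripper_force: 30.0
```

>>> {"op": "drive_tool", "data": {
  "rows": [
    [20,0,0,-0.7,0,0,0],
    [20,0,0,0,0,0,0]
  ]
}}

```text
time_s: 9.22
tcp_pos: [0.5133, 0.0591, 0.2485]
ee_rot: [[-0.298, -0.954, 0.0], [-0.954, 0.298, 0.0], [-0.0, -0.0, -1.0]]
wrist_force: [-0.3, 0.4, -1.8]
gripper_width: 0.518
gripper_force: 30.0
```

>>> {"op": "drive_tool", "data": {
  "rows": [
    [20,0,0,-0.7,0,0,0],
    [20,0,0,0,0,0,0]
  ]
}}

```text
time_s: 9.38
tcp_pos: [0.5133, 0.059, 0.2478]
ee_rot: [[-0.298, -0.954, 0.0], [-0.954, 0.298, -0.0], [-0.0, -0.0, -1.0]]
wrist_force: [-0.8, 0.5, -1.6]
gripper_width: 0.522
gripper_force: 30.0
```

>>> {"op": "drive_tool", "data": {
  "rows": [
    [20,0,0,-0.7,0,0,0],
    [20,0,0,0,0,0,0]
  ]
}}

```text
time_s: 9.55
tcp_pos: [0.5134, 0.059, 0.2473]
ee_rot: [[-0.298, -0.954, 0.001], [-0.954, 0.298, -0.0], [-0.0, -0.001, -1.0]]
wrist_force: [-0.7, 0.4, -0.6]
gripper_width: 0.519
gripper_force: 30.0
```

>>> {"op": "drive_tool", "data": {
  "rows": [
    [20,0,0,-0.7,0,0,0],
    [20,0,0,0,0,0,0]
  ]
}}

```text
time_s: 9.72
tcp_pos: [0.5135, 0.059, 0.2469]
ee_rot: [[-0.298, -0.954, 0.001], [-0.954, 0.298, -0.0], [-0.0, -0.001, -1.0]]
wrist_force: [-1.0, 0.3, 1.9]
gripper_width: 0.522
gripper_force: 30.0
```

>>> {"op": "drive_tool", "data": {
  "rows": [
    [20,0,0,-0.7,0,0,0],
    [20,0,0,0,0,0,0]
  ]
}}

```text
time_s: 9.88
tcp_pos: [0.5135, 0.059, 0.2464]
ee_rot: [[-0.298, -0.955, 0.001], [-0.955, 0.298, -0.0], [-0.0, -0.001, -1.0]]
wrist_force: [-1.7, 1.0, 4.3]
gripper_width: 0.522
gripper_force: 30.0
```

>>> {"op": "drive_tool", "data": {
  "rows": [
    [20,0,0,-0.7,0,0,0],
    [20,0,0,0,0,0,0]
  ]
}}

```text
time_s: 10.05
tcp_pos: [0.5136, 0.059, 0.2461]
ee_rot: [[-0.298, -0.955, 0.002], [-0.955, 0.298, -0.0], [-0.0, -0.002, -1.0]]
wrist_force: [-2.6, 0.9, 7.1]
gripper_width: 0.517
gripper_force: 30.0
```

>>> {"op": "drive_tool", "data": {
  "rows": [
    [20,0,0,-0.7,0,0,0],
    [20,0,0,0,0,0,0]
  ]
}}

```text
time_s: 10.22
tcp_pos: [0.5138, 0.0589, 0.2458]
ee_rot: [[-0.298, -0.955, 0.002], [-0.955, 0.298, -0.0], [-0.0, -0.002, -1.0]]
wrist_force: [-2.6, -0.3, 7.3]
gripper_width: 0.522
gripper_force: 30.0
```

>>> {"op": "drive_tool", "data": {
  "rows": [
    [20,0,0,-0.3,0,0,0],
    [20,0,0,0,0,0,0],
    [20,0,0,0,0,0,0],
    [20,0,0,0,0,0,0]
  ]
}}

```text
time_s: 10.55
tcp_pos: [0.5138, 0.059, 0.2457]
ee_rot: [[-0.298, -0.955, 0.002], [-0.955, 0.298, -0.0], [-0.001, -0.002, -1.0]]
wrist_force: [-3.1, 0.5, 7.8]
gripper_width: 0.518
gripper_force: 30.0
```

```bash
python3 fit.py fit4; python3 -c "
from station import sense
s=sense();print(s['time_s'],s['wrist_force'],s['moment'],s['tcp_pos'])"
```

```text
10.55 [0.5138 0.059  0.2457] [[-0.29788962185002615, -0.9545972128937227, 0.0024360479439345206], [-0.9546001186066629, 0.2978902511603963, -0.00010871863350496127], [-0.0006218924293239819, -0.0023578378088342576, -0.9999970269209173]]
scene cap 0 0 z 0
scene mouth 25 ((0.5273676514625549, 0.07008422911167145), 0.017965305596590042)
side cap 60 ((0.511748194694519, 0.05203225836157799), 0.01778765209019184) z [0.2399 0.2423 0.2455]
side mouth 47 ((0.5116784572601318, 0.05179169774055481), 0.0316784493625164)
10.65 [-2.83114392 -1.1787369   8.72817929] [ 0.23880208  0.94959316 -0.001048  ] [0.51381811 0.05892948 0.24569656]
```

View pics/fit4.png

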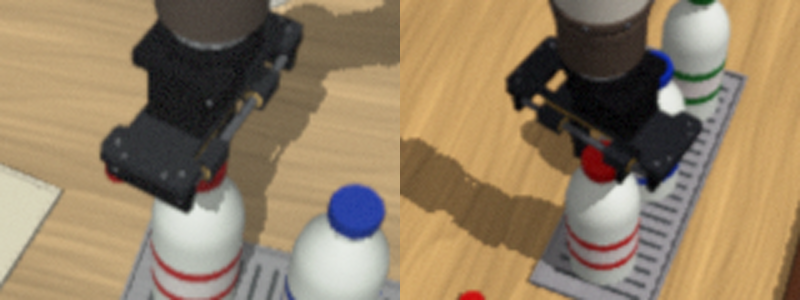

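>>> {"op": "drive_tool", "data": {
  "rows": [
    [20,-0.5,0,-0.6,0,0,0],
    [20,0,0,0,0,0,0],
    [20,0,0,0,0,0,0]
  ]
}}

```text
time_s: 10.9
tcp_pos: [0.5136, 0.059, 0.2455]
ee_rot: [[-0.298, -0.955, 0.003], [-0.955, 0.298, 0.0], [-0.001, -0.003, -1.0]]
wrist_force: [-2.9, 1.3, 10.1]
gripper_width: 0.523
gripper_force: 30.0
```

>>> {"op": "drive_tool", "data": {
  "rows": [
    [20,0,0,0,0,0,0],
    [20,0,0,0,0,0,0]
  ]
}}

```text
time_s: 11.07
tcp_pos: [0.5136, 0.059, 0.2455]
ee_rot: [[-0.298, -0.955, 0.003], [-0.955, 0.298, -0.0], [-0.001, -0.003, -1.0]]
wrist_force: [-2.0, 1.2, 9.3]
gripper_width: 0.519
gripper_force: 30.0
```

>>> {"op": "drive_tool", "data": {
  "rows": [
    [20,0,0,-0.3,0,0,0],
    [20,0,0,0,0,0,0],
    [20,0,0,0,0,0,0]
  ]
}}

```text
time_s: 11.32
tcp_pos: [0.5137, 0.059, 0.2455]
ee_rot: [[-0.298, -0.955, 0.004], [-0.955, 0.298, -0.0], [-0.001, -0.004, -1.0]]
wrist_force: [-3.0, 0.1, 10.0]
gripper_width: 0.52
gripper_force: 30.0
```

>>> {"op": "drive_tool", "data": {
  "rows": [
    [20,0,0,0,0,0,0],
    [20,0,0,0,0,0,0]
  ]
}}

```text
time_s: 11.48
tcp_pos: [0.5137, 0.059, 0.2455]
ee_rot: [[-0.298, -0.955, 0.004], [-0.955, 0.298, -0.0], [-0.001, -0.004, -1.0]]
wrist_force: [-3.0, 0.9, 10.3]
gripper_width: 0.52
gripper_force: 30.0
```

The press is steady at about 10 N with the cap at home height and the bottle upright, so I hand it in.

```bash
python3 -c "
from station import finish_job
print(finish_job())"
```

```text
the job is handed in; nothing more can be done
None
```

The red cap is on the milk bottle and fully home, and the gripper was still holding it down with about 10 N when I handed the job in at 11.5 s. The camera views showed the bottle upright on its drip tray. I didn't see the 12 N click peak itself; I judged the click from the force dropping off near the expected height and then rising again on the sealing disc.

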